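# Stow the standing torch in its fiddle bay and shut the gate

## Robot

A 7-joint arm with a two-finger parallel gripper is mounted at the origin on the work surface. World frame = base frame: x ahead of the robot, y to its left, z up, the work surface at z = 0. Lengths are in m, angles in rad, forces in N, time in s.
With the tool pointing down it reaches from about 0.425 to 0.95 m from the base axis. Payload 4.7 kg.
Tool frame: the origin (TCP) lies at the very end of the fingers, on their centre line; the grasp point (between the pads) lies 19 mm behind it; z points along the fingers, y is the line along which they close (so a half turn about z gives the same grasp; the last joint's range is limited). The gripper opens to 87 mm and grips with 3 to 60 N. Pads are 19 mm wide; open, the fingers measure 117 mm over their backs; the gripper's body (75 mm by 190 mm) begins 51 mm behind the grasp point.
Start: joints at [1.081, 0.469, -0.049, 1.532, 0.024, 1.141, -0.082], TCP at [0.3, -0.605, 0.223] pointing down, gripper open.
Joint ranges: [-2.59, 2.59], [-0.33, 1.99], [-1.39, 1.29], [0.1, 2.45], [-1.04, 4.18], [0.21, 1.99], [-2.66, 2.66]. Speed limits (rad/s): [2.57, 2.57, 3.14, 3.14, 3.14, 3.14, 3.14].

## Interface

Orientations are given as a unit quaternion [x, y, z, w].
In Python, from bench import state, viewer, job gives the robot as it stands.
- The arm moves only by the tool jog_arm, never from a script. Its argument "steps" is a list of rows, each a list of 5 numbers: the opening, from 0 (shut) to 1 (fully open), then the shift along the tool's x, y, z in cm, then the turn about the tool's z in rad. In form: [[fingers, tx, ty, tz, roll], ...]. A call has 1 to 5 rows; each row shifts and turns the commanded pose from where the row before left it, along the tool's axes as they then stand; what a row does not reach is not made up. A row lasts 1/10 s, in which the tool goes at most 50 mm and 8.59 degrees, less where a joint would pass 70% of its speed; a pose out of reach is approached as far as the arm can. A call with a gripper value outside its range is refused whole. The fingers move at their own pace and stop on an object; "newtons" is the grip in N (left out, the last holds). Time passes only in rows, so rows that do not move let the fingers close. It gives the time, the measured TCP pose, the force, the opening and the grip force at its end, in the units of the state.
- state(): the state, without advancing time (a new reading comes with each control period).
- viewer.capture(name): name is "scene" or "top" or "wrist"; returns a dict with "img" (420x560x3 uint8, blue, green, red), "depth" (420x560 float32, m along the optical axis (not along the pixel's ray), 0 where there is no reading), "fx", "fy", "cx", "cy" (pixels), "dist" ([k1, k2, p1, p2, k3] as OpenCV has them; the pictures are not rectified), "camera_from_world" (4x4, takes a point from world to camera coordinates). Camera axes: x right, y up, looking along -z (the intrinsics and any distortion apply to the point x, -y, -z); pixel columns grow to the right and rows downward; lengths in m; the calibration is good to about 2 mm. A picture is of the moment at which its call begins.
- job.job_done(): hands the job in; it is judged then, once.
The state is a dict: "t": time; "joint_pos": joint angles; "qd": joint speeds; "effort": joint torques, N m; "tool_pos": TCP position; "tcp_rot": TCP orientation; "wrist_force": force on the tool from outside, world axes, zero at the start; "torque": the same for the moment, N m; "width": finger opening in m; "grip_force": force on a finger pad.
Only numpy, scipy, OpenCV 4.12 (cv2) and the standard library are available. Lean on these libraries where they do the work, as an engineer would, in place of code of your own. Each camera call takes 0.05 s, during which the arm holds its last target. There are 200 camera calls.

## Task

A barge's wake is on its way: push the torch, which stands on its lens on the chart table, low down on its wide head so that it slides upright across the table into the open fiddle bay and stands against the bay's back rail. Then push the bay's little swing gate fully shut across the mouth so that the torch cannot walk out. Do not take the torch between the fingers, lift it, tip it or touch its barrel, and leave the pen cup, the walnut box and the parallel rule where they are.

Things in the scene. Friction and masses are not known exactly. Their poses are not given: they have to be found in the camera images.
- torch: Aluminium torch standing upright on its lens, 202 mm tall, about 0.3 kg. Origin: centre of the underside, on the table; z up the torch. Its head, at the bottom, is a cylinder 54 mm in diameter up to 30 mm above the table, then a cone narrowing to 37 mm diameter at 50 mm up. Push only the head, low down: pushed high, the torch tips over.
- torch_barrel: The torch's knurled barrel, one piece with the head: 34 mm in diameter from 50 to 202 mm above the table (tail cap 37 mm diameter, top 24 mm). Not to be touched. Origin and axes: those of torch.
- bay: Walnut rail 32 mm high, 14 mm thick, fixed to the table round three sides of a space 84 mm wide (x), 62 mm deep (y); floor: the table. Origin: where the torch's origin is when it stands home, on the centre line. y points into the bay: back rail's inner face at y=27 mm, side rails' inner faces at x=+-42 mm, ending at the mouth at y=-35 mm. x points to the gate's hinge rail, far from the robot.
- gate (a joint): Angle (rad) of the swing gate, a walnut bar 11 mm thick, 114 mm long, 8 to 28 mm above the table, turning level about a vertical pin at the mouth end of the +x rail. 0 = fully shut (stop): bar along the bay's x across the mouth, outer face at bay y=-47.5 mm, inner -36.5 mm. 1.57 = pointing straight out (bay's -y); opens to 2.3. Stays where left; under 1 N at the tip moves it.
- gate_tip (a point): Point on the gate's centre line at its free end, 108 mm from the pin, 18 mm above the table. The bar ends 5.5 mm beyond.
- gate_pivot (a point): Point on the axis of the gate's pin, 18 mm above the table; in the bay's frame at x = +49, y = -42 mm. It does not move.
- pen_cup: White ceramic pen cup, 78 mm in diameter, 98 mm high, pens sticking up to 160 mm. Loose; leave it alone. Origin: centre of the underside.
- walnut_box: Small closed walnut box with a brass hook-and-eye latch, 100 mm (x) by 150 mm (y) by 59 mm high. Loose; leave it alone. Origin: centre of the underside.
- parallel_rule: Steel parallel rule lying flat, 70 mm (x) by 300 mm (y), 10 mm high with its pins. Loose; leave it alone. Origin: centre of the underside.
Things that resemble listed ones, but are neither listed nor needed, are in the scene too. What is shaped like the bay but green or orange is not meant.

How it is judged:
By the outcome, as a careful person would: the job done as asked, in the order asked, and still so for the second after the job is handed in, with the robot touching nothing.
It also fails if it takes over 64 s, if anything falls off the work surface, if the arm or the gripper's body presses on something with over 40 N, if the wrist force passes 120 N, or if a joint passes its speed limit or range.

## Working session

There is one attempt and no reset: what is moved stays moved. The work goes in short steps, Python scripts to look and compute and a tool call to move; the robot and the scene stay as the last step left them, time stands still between calls to the robot, and variables do not carry over. Pictures are saved under pics/ and viewed, at most 10 in all, crops included, and the job is handed in when it is done.

Besides the shell and the picture viewer there is one more tool, called after "Emit:" in YAML: its name, and indented under it one key for each argument. jog_arm: Moves the arm, as the interface text tells. Its arguments: {"type":"object","properties":{"steps":{"type":"array"},"newtons":{"type":"number"}},"required":["steps"]}

```bash
mkdir -p pics
cat > h.py <<'E'
import numpy as np, cv2
from bench import state, viewer, job
def cap(n,f=None):
    c=viewer.capture(n)
    if f: cv2.imwrite('pics/'+f,c['img'])
    return c
def cloud(c):
    h,w=c['depth'].shape
    u,v=np.meshgrid(np.arange(w),np.arange(h))
    K=np.array([[c['fx'],0,c['cx']],[0,c['fy'],c['cy']],[0,0,1.]])
    p=cv2.undistortPoints(np.stack([u,v],-1).reshape(-1,1,2).astype(np.float64),K,np.array(c['dist'],float)).reshape(h,w,2)
    d=c['depth']
    P=np.stack([p[...,0]*d,-p[...,1]*d,-d],-1)
    T=np.linalg.inv(np.array(c['camera_from_world']))
    W=P@T[:3,:3].T+T[:3,3]
    W[d==0]=np.nan
    return W
E
python3 - <<'E'
from h import *
a=cap('top','top1.png');b=cap('scene','scene1.png')
np.save('top1.npy',cloud(a));np.save('scene1.npy',cloud(b))
print(state())
E
```

```text
{'t': 0.1, 'joint_pos': array([ 1.08113056,  0.4693458 , -0.04856768,  1.53353019,  0.02410038,
        1.14099106, -0.08229147]), 'qd': array([-2.77633829e-04, -2.80019322e-03,  1.24387946e-05, -2.10201289e-03,
       -2.86894452e-04, -2.84135123e-04,  2.31459892e-04]), 'effort': array([ 2.28470861e-03, -5.09169459e+01, -8.03235197e-02, -2.36827809e+01,
       -6.14254992e-02,  3.44685721e-02,  3.93681478e-05]), 'tool_pos': array([ 0.29989759, -0.60414597,  0.22163313]), 'tcp_rot': array([ 9.73577271e-01,  2.28356265e-01, -2.26533276e-04, -8.13543498e-04]), 'wrist_force': array([ 0.85273505,  0.75852153, -0.83756631]), 'torque': array([-0.02049788, -0.07063284,  0.03000926]), 'grip_force': 0.0, 'width': 0.08683229602918896}
```

View pics/top1.png

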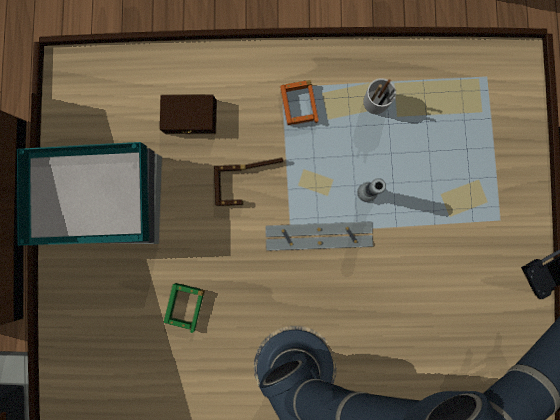

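View pics/scene1.png

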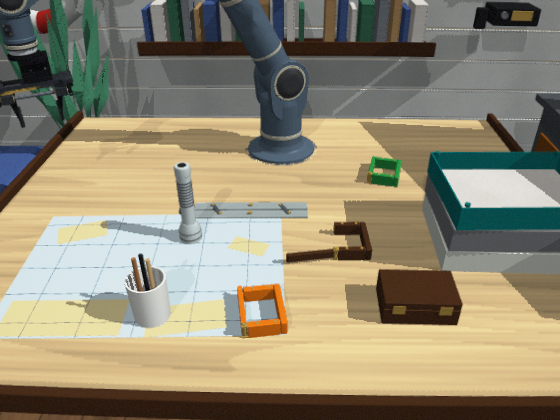

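The top view shows the walnut bay at about (228,186), its mouth facing right. The gate runs from (242,168) to (290,160), standing open. The torch base is at about (370,192), the rule at (320,236), the cup at (380,95) and the box at (188,114). The orange and green bays are decoys.

Run:
```python
from h import *
W=np.load('top1.npy');S=np.load('scene1.npy')
img=cv2.imread('pics/top1.png')
def reg(W,u0,u1,v0,v1,z0,z1):
    P=W[v0:v1,u0:u1].reshape(-1,3);return P[(P[:,2]>z0)&(P[:,2]<z1)]
# bay top
for n,(r) in dict(bay=(205,246,155,215,.022,.045),gate=(248,300,150,180,.015,.04),cup=(355,400,70,120,.08,.11),rule=(255,385,215,260,.004,.03),barrel=(340,400,160,215,.1,.23),head=(340,400,160,215,.005,.05)).items():
    P=reg(W,*r); c,s,a=cv2.minAreaRect(P[:,:2].astype(np.float32)*1000)
    print(n,len(P),'mean',P.mean(0).round(4),'min',P.min(0).round(4),'max',P.max(0).round(4),'rect',np.round(c,1),np.round(s,1),round(a,2))
P=reg(S,160,220,150,260,-.01,.25); 
for z0,z1 in((.008,.028),(.06,.15),(.15,.19)):
    Q=P[(P[:,2]>z0)&(P[:,2]<z1)]; 
    Q=Q[(abs(Q[:,0]-np.median(Q[:,0]))<.06)&(abs(Q[:,1]-np.median(Q[:,1]))<.06)]
    r=.027 if z0<.03 else .017
    from scipy.optimize import least_squares
    f=least_squares(lambda c:np.hypot(*(Q[:,:2]-c).T)-r,Q[:,:2].mean(0)-[.02,0],loss='soft_l1',f_scale=.002)
    print('torch',z0,len(Q),f.x.round(4),np.sqrt(np.mean(f.fun**2)))
P=reg(S,330,380,215,270,.022,.045);c,s,a=cv2.minAreaRect(P[:,:2].astype(np.float32)*1000);print('bayS',len(P),c,s,a)
P=reg(S,285,336,240,270,.02,.045);c,s,a=cv2.minAreaRect(P[:,:2].astype(np.float32)*1000);print('gateS',len(P),c,s,a)
big=cv2.resize(img[140:260,200:400],None,fx=4,fy=4,interpolation=2);cv2.imwrite('pics/c1.png',big)
print(W[186,:,1][[150,293,500]])
```

```text
bay 469 mean [0.5139 0.1872 0.0307] min [0.4561 0.1308 0.023 ] max [0.5685 0.2183 0.0388] rect [512.4 174.6] [ 87.5 112.4] 89.88
gate 160 mean [0.5728 0.075  0.026 ] min [0.5598 0.0251 0.0152] max [0.5871 0.1232 0.0334] rect [573.6  74.6] [ 12.8 100.8] 10.81
cup 248 mean [ 0.7463 -0.2395  0.0938] min [ 0.7098 -0.2785  0.0804] max [ 0.7859 -0.2021  0.1097] rect [ 747.8 -240.1] [76.8 75.4] 29.88
rule 1606 mean [ 0.3668 -0.0776  0.0065] min [ 0.3013 -0.2573  0.004 ] max [0.4242 0.106  0.0163] rect [362.7 -75.9] [122.7 363.4] 0.22
barrel 266 mean [ 0.4865 -0.2039  0.185 ] min [ 0.4703 -0.2255  0.1015] max [ 0.5066 -0.1896  0.2078] rect [ 488.8 -207.8] [35.5 36.5] 52.14
head 264 mean [ 0.4927 -0.2075  0.0226] min [ 0.4258 -0.3027  0.005 ] max [ 0.5792 -0.134   0.0497] rect [ 501.9 -217.2] [167.2 152.7] 87.34
torch 0.008 150 [ 0.4884 -0.209 ] 0.0016648825710699857
torch 0.06 494 [ 0.4894 -0.209 ] 0.0017483422482689054
torch 0.15 238 [ 0.4902 -0.2089] 0.0016231254607826135
bayS 651 (513.754638671875, 171.7301025390625) (117.1487808227539, 94.11894989013672) 1.5197080373764038
gateS 305 (573.7476806640625, 82.41908264160156) (15.954672813415527, 113.84585571289062) 10.25428295135498
[ 0.37868003 -0.00184905 -0.59565685]
```

View pics/c1.png

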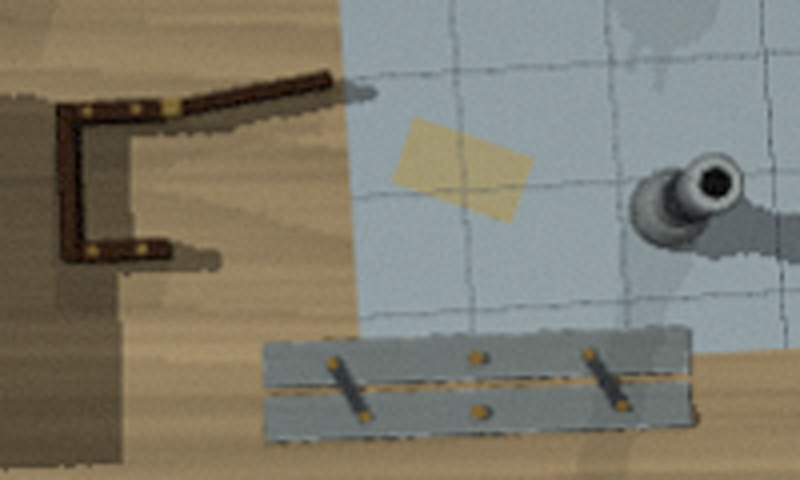

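The crop confirms it: the bay is slightly rotated, the gate is open at its far rail, and the torch base is clear of the rule. Next I'll refine the bay and gate poses. I also need the gripper's body shape, because it overhangs the fingers and the torch's barrel is tall.

Run:
```python
from h import *
from scipy.optimize import least_squares
W=np.load('top1.npy').reshape(-1,3);S=np.load('scene1.npy').reshape(-1,3)
def sdbox(p,c,h):
    d=abs(p-c)-h; return np.hypot(*np.maximum(d,0).T)+np.minimum(d.max(1),0)
def loc(P,b):
    c,s=np.cos(b[2]),np.sin(b[2]); d=P-b[:2]
    return np.stack([d@[c,s],d@[-s,c]],1)
for n,Q in(('top',W),('scene',S)):
    P=Q[(Q[:,0]>.44)&(Q[:,0]<.59)&(Q[:,1]>.125)&(Q[:,1]<.235)&(Q[:,2]>.024)&(Q[:,2]<.04)][:,:2]
    # coverage fit: points inside U, plus the U extremes tight via small shrink penalties
    def f(b):
        p=loc(P,b)
        d=np.min([sdbox(p,np.array([0,.034]),np.array([.056,.007])),sdbox(p,np.array([.049,.003]),np.array([.007,.038])),sdbox(p,np.array([-.049,.003]),np.array([.007,.038]))],0)
        return np.maximum(d,-.004)+.004
    best=min((least_squares(f,[.512,.172,a],loss='soft_l1',f_scale=.003) for a in(-.08,0,.05)),key=lambda r:r.cost)
    print(n,len(P),best.x.round(4),best.cost)
    b=best.x;c,s=np.cos(b[2]),np.sin(b[2]);pv=b[:2]+.049*np.array([c,s])-.042*np.array([-s,c])
    G=Q[(Q[:,0]>.54)&(Q[:,0]<.61)&(Q[:,1]>.01)&(Q[:,1]<.11)&(Q[:,2]>.02)&(Q[:,2]<.036)][:,:2]
    v=cv2.fitLine(G.astype(np.float32),cv2.DIST_HUBER,0,.01,.01).ravel()
    d=v[:2]*-np.sign(v[1]); g=loc((pv+d)[None],[*pv,b[2]])[0]
    print('pivot',pv.round(4),'gate dir',d.round(3),'mean',G.mean(0).round(4),'angle from -x bay',np.arctan2(-g[1],-g[0]).round(3),'min y',G[:,1].min())
t=cv2.imread('pics/top1.png')[200:340,440:560];s=cv2.imread('pics/scene1.png')[0:140,0:120]
cv2.imwrite('pics/g.png',np.hstack([cv2.resize(t,None,fx=3.3,fy=3.3,interpolation=2),cv2.resize(s,None,fx=3.3,fy=3.3,interpolation=2)]))
```

```text
top 474 [ 0.5118  0.1748 -0.0078] 0.0014842399653451084
pivot [0.5605 0.1324] gate dir [ 0.164 -0.986] mean [0.5743 0.0676] angle from -x bay 1.743 min y 0.0250734809148218
scene 608 [ 0.5158  0.1756 -0.018 ] 0.002208938907098578
pivot [0.564  0.1327] gate dir [ 0.184 -0.983] mean [0.5789 0.0669] angle from -x bay 1.773 min y 0.026768176065759555
```

View pics/g.png

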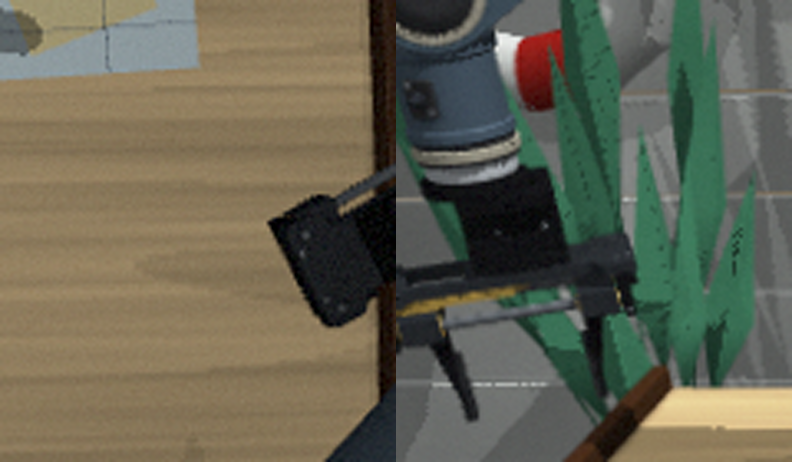

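The view shows a wide rail and block above slim fingers. A vertical tool would foul the barrel, since the body overhangs the fingertips by about 28 mm and the head overhangs the barrel by only about 10 mm. So I need a tool tilt. I'll check what the arm does at its inner reach limit, in free space.

Emit:
jog_arm:
  steps:
    - [0,0,-5,0,0]
    - [0,0,-5,0,0]
    - [0,0,-5,0,0]
    - [0,0,-5,0,0]
    - [0,0,-5,0,0]

```text
t: 0.6
tool_pos: [0.1879, -0.3785, 0.222]
tcp_rot: [0.974, 0.228, -0.0, -0.0]
wrist_force: [-0.0, 0.7, 1.0]
width: 0.0551
grip_force: 0.0
```

Emit:
jog_arm:
  steps:
    - [0,0,-3,0,0]
    - [0,0,-3,0,0]
    - [0,0,-3,0,0]

```text
t: 0.9
tool_pos: [0.1482, -0.2986, 0.2223]
tcp_rot: [0.974, 0.228, -0.0, -0.0]
wrist_force: [-0.6, 0.3, 1.2]
width: 0.0312
grip_force: 0.0
```

```bash
python3 -c "
from h import *
from scipy.spatial.transform import Rotation as R
s=state();print(s['t'],s['joint_pos'].round(3),s['tool_pos'].round(3),R.from_quat(s['tcp_rot']).as_matrix().round(3),s['width'],s['wrist_force'])"
```

```text
0.9 [ 1.092 -0.108 -0.099  2.248 -0.013  1.001 -0.11 ] [ 0.148 -0.299  0.222] [[ 0.896  0.445 -0.   ]
 [ 0.445 -0.896  0.   ]
 [-0.    -0.    -1.   ]] 0.031151243028905325 [-0.62323643  0.32936155  1.19833245]
```

Emit:
jog_arm:
  steps:
    - [0,0,-3,0,0]
    - [0,0,-3,0,0]
    - [0,0,-3,0,0]
    - [0,0,-3,0,0]
    - [0,0,-3,0,0]

```text
t: 1.4
tool_pos: [0.0948, -0.186, 0.2051]
tcp_rot: [0.973, 0.23, -0.003, -0.014]
wrist_force: [0.4, -0.5, 0.0]
width: 0.0009
grip_force: 0.0
```

```bash
python3 -c "
from h import *
from scipy.spatial.transform import Rotation as R
s=state();print(s['t'],s['joint_pos'].round(3),s['tool_pos'].round(3),R.from_quat(s['tcp_rot']).as_matrix().round(3),s['width'],s['wrist_force'])"
```

```text
1.4 [ 1.417 -0.333 -0.368  2.436 -0.138  1.051  0.034] [ 0.095 -0.186  0.205] [[ 0.894  0.448 -0.012]
 [ 0.448 -0.894  0.026]
 [ 0.001 -0.029 -1.   ]] 0.0009372838617953452 [ 0.38203853 -0.47338866  0.02454122]
```

Emit:
jog_arm:
  steps:
    - [0,0,4,0,0]
    - [0,0,4,0,0]
    - [0,0,4,0,0]
    - [0,0,4,0,0]
    - [0,0,4,0,0]

```text
t: 1.9
tool_pos: [0.1842, -0.3683, 0.2005]
tcp_rot: [0.974, 0.228, -0.003, -0.013]
wrist_force: [1.0, -0.1, 0.1]
width: 0.0001
grip_force: 0.0
```

Emit:
jog_arm:
  steps:
    - [0,0,0,4,0]
    - [0,0,0,4,0]
    - [0,0,0,4,0]
    - [0,0,0,2,0]

```text
t: 2.3
tool_pos: [0.181, -0.3616, 0.0582]
tcp_rot: [0.973, 0.229, -0.003, -0.015]
wrist_force: [-0.2, -0.1, 0.1]
width: 0.0005
grip_force: 0.0
```

```bash
cat > st.py <<'E'
from h import *
from scipy.spatial.transform import Rotation as R
s=state();M=R.from_quat(s['tcp_rot']).as_matrix();print(s['t'],s['joint_pos'].round(3),s['tool_pos'].round(3),'x',M[:,0].round(3),'z',M[:,2].round(3),s['width'].round(3),s['wrist_force'].round(1))
E
python3 st.py
```

```text
Traceback (most recent call last):
  File "st.py", line 3, in <module>
    s=state();M=R.from_quat(s['tcp_rot']).as_matrix();print(s['t'],s['joint_pos'].round(3),s['tool_pos'].round(3),'x',M[:,0].round(3),'z',M[:,2].round(3),s['width'].round(3),s['wrist_force'].round(1))
                                                                                                                                                          ^^^^^^^^^^^^^^^^
AttributeError: 'float' object has no attribute 'round'
```

The tilt picked up at the limit persists. I'll build it up low and close in, where the wrist limit forces the fingers to lean inward (toward +y).

Emit:
jog_arm:
  steps:
    - [0,0,-2,0,0]
    - [0,0,-2,0,0]
    - [0,0,-2,0,0]

```text
t: 2.6
tool_pos: [0.1551, -0.309, 0.0621]
tcp_rot: [0.973, 0.228, -0.003, -0.013]
wrist_force: [-0.6, 0.8, 0.1]
width: 0.0008
grip_force: 0.0
```

```bash
sed -i "s/s\['width'\].round(3),//" st.py; python3 st.py
```

```text
2.6 [ 1.364  0.238 -0.42   2.381  0.169  0.576 -0.3  ] [ 0.155 -0.309  0.062] x [0.896 0.445 0.   ] z [-0.012  0.025 -1.   ] [-0.6  0.8  0.1]
```

Emit:
jog_arm:
  steps:
    - [0,0,-2,0,0]
    - [0,0,-2,0,0]
    - [0,0,-2,0,0]
    - [0,0,-2,0,0]

```text
t: 3.0
tool_pos: [0.1268, -0.2509, 0.0521]
tcp_rot: [0.97, 0.236, -0.02, -0.052]
wrist_force: [0.0, 1.6, -2.0]
width: 0.0004
grip_force: 0.0
```

```bash
python3 st.py
```

```text
3.0 [ 1.903  0.367 -1.075  2.445  0.491  0.693 -0.662] [ 0.127 -0.251  0.052] x [ 0.888  0.46  -0.013] z [-0.063  0.092 -0.994] [ 0.   1.6 -2. ]
```

Emit:
jog_arm:
  steps:
    - [0,0,-2,0,0]
    - [0,0,-2,0,0]
    - [0,0,-2,0,0]

```text
t: 3.3
tool_pos: [0.1148, -0.2275, 0.0699]
tcp_rot: [0.969, 0.234, -0.021, -0.077]
wrist_force: [0.2, -0.1, 0.9]
width: 0.0003
grip_force: 0.0
```

```bash
python3 st.py
```

```text
3.3 [ 2.147  0.464 -1.382  2.447  0.554  0.849 -0.769] [ 0.115 -0.227  0.07 ] x [ 0.89   0.456 -0.005] z [-0.077  0.139 -0.987] [ 0.2 -0.1  0.9]
```

Emit:
jog_arm:
  steps:
    - [0,0,-2,0.5,0]
    - [0,0,-2,0.5,0]
    - [0,0,-2,0.5,0]

```text
t: 3.6
tool_pos: [0.1083, -0.2117, 0.0893]
tcp_rot: [0.967, 0.237, -0.027, -0.089]
wrist_force: [-0.6, -0.7, 1.0]
width: 0.0
grip_force: 0.0
```

```bash
python3 st.py
```

```text
3.6 [ 2.194  0.34  -1.384  2.446  0.386  0.857 -0.589] [ 0.108 -0.212  0.089] x [ 0.887  0.462 -0.01 ] z [-0.094  0.159 -0.983] [-0.6 -0.7  1. ]
```

Emit:
jog_arm:
  steps:
    - [0,0,0,2,0]
    - [0,0,0,2,0]
    - [0,0,-1,2,0]

```text
t: 3.9
tool_pos: [0.1137, -0.2238, 0.0459]
tcp_rot: [0.966, 0.236, -0.03, -0.1]
wrist_force: [-0.2, 0.1, 1.0]
width: 0.0007
grip_force: 0.0
```

```bash
python3 st.py
```

```text
3.9 [ 2.079  0.633 -1.384  2.446  0.704  0.929 -0.953] [ 0.114 -0.224  0.046] x [ 0.887  0.462 -0.011] z [-0.106  0.179 -0.978] [-0.2  0.1  1. ]
```

Emit:
jog_arm:
  steps:
    - [0,0,-3,0,0]
    - [0,0,-3,0,0]
    - [0,0,-3,0,0]
    - [0,0,0,2,0]
    - [0,0,0,2,0]

```text
t: 4.4
tool_pos: [0.1021, -0.2063, 0.0652]
tcp_rot: [0.964, 0.233, -0.041, -0.122]
wrist_force: [-0.1, -0.8, 0.4]
width: 0.0002
grip_force: 0.0
```

Emit:
jog_arm:
  steps:
    - [0,0,-3,0,0]
    - [0,0,-3,0,0]
    - [0,0,-3,0,0]
    - [0,0,0,2,0]
    - [0,0,0,2,0]

```text
t: 4.9
tool_pos: [0.0897, -0.1845, 0.0932]
tcp_rot: [0.961, 0.231, -0.05, -0.143]
wrist_force: [-0.8, -0.2, 0.0]
width: 0.0007
grip_force: 0.0
```

```bash
python3 st.py
```

```text
4.9 [ 2.17   0.378 -1.384  2.446  0.362  0.965 -0.614] [ 0.09  -0.184  0.093] x [ 0.889  0.458 -0.03 ] z [-0.161  0.251 -0.954] [-0.8 -0.2  0. ]
```

Emit:
jog_arm:
  steps:
    - [0,0,0,2,0]
    - [0,0,0,2,0]
    - [0,0,0,2,0]

```text
t: 5.2
tool_pos: [0.0977, -0.1934, 0.0469]
tcp_rot: [0.958, 0.234, -0.045, -0.16]
wrist_force: [-0.5, 0.1, 0.6]
width: 0.0003
grip_force: 0.0
```

Emit:
jog_arm:
  steps:
    - [0,0,-3,0,0]
    - [0,0,-3,0,0]
    - [0,0,-3,0,0]
    - [0,0,0,2,0]
    - [0,0,0,2,0]

```text
t: 5.7
tool_pos: [0.0856, -0.1747, 0.0772]
tcp_rot: [0.955, 0.23, -0.055, -0.179]
wrist_force: [-0.5, -0.6, -0.6]
width: 0.0004
grip_force: 0.0
```

```bash
python3 st.py
```

```text
5.7 [ 2.11   0.536 -1.384  2.446  0.458  1.026 -0.766] [ 0.086 -0.175  0.077] x [ 0.888  0.46  -0.022] z [-0.187  0.316 -0.93 ] [-0.5 -0.6 -0.6]
```

Emit:
jog_arm:
  steps:
    - [0,0,0,2,0]
    - [0,0,0,2,0]
    - [0,0,-3,0,0]
    - [0,0,-3,0,0]
    - [0,0,-3,0,0]

```text
t: 6.2
tool_pos: [0.0766, -0.1494, 0.1057]
tcp_rot: [0.949, 0.233, -0.053, -0.208]
wrist_force: [-0.5, -0.2, 0.4]
width: 0.0005
grip_force: 0.0
```

Emit:
jog_arm:
  steps:
    - [0,0,0,2,0]
    - [0,0,0,2,0]
    - [0,0,0,2,0]

```text
t: 6.5
tool_pos: [0.0804, -0.1624, 0.0667]
tcp_rot: [0.947, 0.23, -0.06, -0.214]
wrist_force: [-0.9, 0.6, 0.1]
width: 0.0007
grip_force: 0.0
```

```bash
python3 st.py
```

```text
6.5 [ 2.076  0.652 -1.384  2.446  0.504  1.084 -0.857] [ 0.08  -0.162  0.067] x [ 0.887  0.461 -0.014] z [-0.211  0.379 -0.901] [-0.9  0.6  0.1]
```

Tilt is now about 25° and leans the fingers toward +y, which gives enough clearance for the barrel. Now out to the approach pose.

```bash
cat > to.py <<'E'
import sys
from h import *
from scipy.spatial.transform import Rotation as R
s=state();M=R.from_quat(s['tcp_rot']).as_matrix();p=s['tool_pos']
print('t',round(s['t'],2),'q',s['joint_pos'].round(2),'p',p.round(4),'F',s['wrist_force'].round(1));print('x',M[:,0].round(3),'y',M[:,1].round(3),'z',M[:,2].round(3))
a=list(map(float,sys.argv[1:]))
for i in range(0,len(a),3):
    w=np.array(a[i:i+3]);print('to',w,'cm',(100*M.T@(w-p)).round(2));p=w
E
python3 to.py .2 -.38 .15 .47 -.36 .12
```

```text
t 6.5 q [ 2.08  0.65 -1.38  2.45  0.5   1.08 -0.86] p [ 0.0804 -0.1624  0.0667] F [-0.9  0.6  0.1]
x [ 0.887  0.461 -0.014] y [ 0.41  -0.803 -0.433] z [-0.211  0.379 -0.901]
to [ 0.2  -0.38  0.15] cm [  0.46  18.76 -18.27]
to [ 0.47 -0.36  0.12] cm [24.92 10.77 -2.25]
```

Emit:
jog_arm:
  steps:
    - [0,0,3,-3,0]
    - [0,0,3,-3,0]
    - [0,0,3,-3,0]
    - [0,0.2,3,-3,0]
    - [0,0.2,3,-3,0]

```text
t: 7.0
tool_pos: [0.178, -0.3382, 0.1366]
tcp_rot: [0.947, 0.231, -0.058, -0.216]
wrist_force: [-0.4, -0.1, -0.8]
width: 0.0003
grip_force: 0.0
```

Emit:
jog_arm:
  steps:
    - [0,0,3,-3,0]
    - [0,3.5,1.5,-0.3,0]
    - [0,3.5,1.5,-0.3,0]
    - [0,3.5,1.5,-0.3,0]
    - [0,3.5,1.5,-0.3,0]

```text
t: 7.5
tool_pos: [0.3488, -0.36, 0.1328]
tcp_rot: [0.947, 0.231, -0.058, -0.216]
wrist_force: [0.4, -1.1, 0.3]
width: 0.0005
grip_force: 0.0
```

```bash
python3 to.py .47 -.36 .12
```

```text
t 7.5 q [ 1.54  0.86 -1.19  1.7   0.49  1.48 -0.89] p [ 0.3488 -0.36    0.1328] F [ 0.4 -1.1  0.3]
x [ 0.887  0.462 -0.01 ] y [ 0.411 -0.8   -0.437] z [-0.21   0.383 -0.9  ]
to [ 0.47 -0.36  0.12] cm [10.76  5.54 -1.39]
```

Emit:
jog_arm:
  steps:
    - [0.25,3.5,1.8,-0.4,0]
    - [0.25,3.5,1.8,-0.4,0]
    - [0.25,3.5,1.8,-0.4,0]

```text
t: 7.8
tool_pos: [0.4668, -0.3594, 0.1188]
tcp_rot: [0.947, 0.231, -0.058, -0.216]
wrist_force: [-0.1, -1.0, -0.5]
width: 0.0166
grip_force: 0.0
```

Emit:
jog_arm:
  steps:
    - [0.25,0,0,0,-0.145]
    - [0.25,0,0,0,-0.145]
    - [0.25,0,0,0,-0.145]
    - [0.25,0,0,0,-0.145]
    - [0.25,0,0,0,-0.145]

```text
t: 8.3
tool_pos: [0.4653, -0.3594, 0.119]
tcp_rot: [0.802, 0.554, 0.023, -0.223]
wrist_force: [-0.4, 0.0, -0.5]
width: 0.0214
grip_force: 0.0
```

Emit:
jog_arm:
  steps:
    - [0.25,0,0,0,-0.145]
    - [0.25,0,0,0,-0.145]

```text
t: 8.5
tool_pos: [0.4653, -0.3595, 0.1189]
tcp_rot: [0.713, 0.664, 0.055, -0.217]
wrist_force: [-0.2, -0.3, -0.3]
width: 0.0216
grip_force: 0.0
```

```bash
python3 to.py .487 -.33 .06
```

```text
t 8.5 q [ 1.37  1.08 -1.33  1.5   0.66  1.61 -0.07] p [ 0.4653 -0.3595  0.1189] F [-0.2 -0.3 -0.3]
x [0.112 0.923 0.367] y [ 0.971 -0.024 -0.237] z [-0.21   0.383 -0.899]
to [ 0.487 -0.33   0.06 ] cm [0.8  3.44 5.97]
```

Emit:
jog_arm:
  steps:
    - [0.25,0.4,1.7,3,0]
    - [0.25,0.4,1.7,3,0]

```text
t: 8.7
tool_pos: [0.4872, -0.3307, 0.0597]
tcp_rot: [0.716, 0.661, 0.055, -0.216]
wrist_force: [0.5, -0.7, -0.1]
width: 0.0218
grip_force: 0.0
```

```bash
python3 to.py .487 -.29 .017
python3 - <<'E'
from h import *
cap('scene','s2.png');cap('wrist','w2.png')
a=cv2.imread('pics/s2.png')[60:340,100:380];b=cv2.imread('pics/w2.png')
cv2.imwrite('pics/v2.png',np.hstack([cv2.resize(a,(420,420)),cv2.resize(b,(380,285)) if 0 else cv2.copyMakeBorder(cv2.resize(b,(380,285)),0,135,0,0,0)]))
E
```

```text
t 8.7 q [ 1.31  1.14 -1.29  1.54  0.7   1.52 -0.13] p [ 0.4872 -0.3307  0.0597] F [ 0.5 -0.7 -0.1]
x [0.12  0.924 0.364] y [ 0.971 -0.032 -0.238] z [-0.208  0.382 -0.9  ]
to [ 0.487 -0.29   0.017] cm [2.2  0.86 5.41]
```

View pics/v2.png

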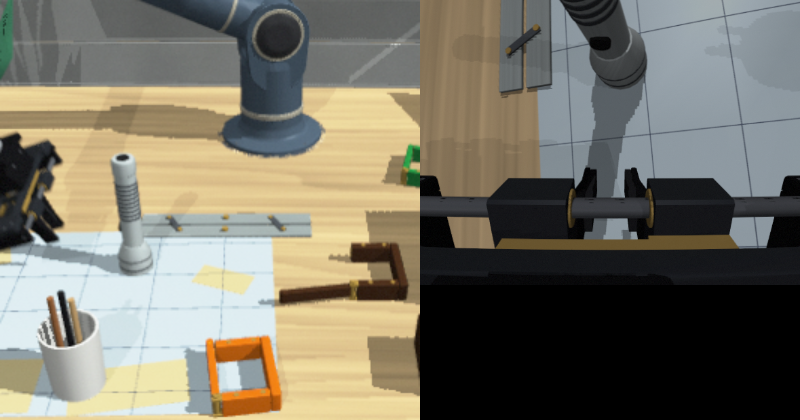

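The torch stands untouched with the tilted gripper behind it; both fingertips and the torch head (wrist view, about (620,70)) are visible. I'll check where the wrist camera sits before closing in.

Run:
```python
from h import *
from scipy.spatial.transform import Rotation as R
c=cap('wrist');s=state();M=R.from_quat(s['tcp_rot']).as_matrix()
T=np.linalg.inv(np.array(c['camera_from_world']));print('cam in tool',(M.T@(T[:3,3]-s['tool_pos'])).round(3),'world',T[:3,3].round(3))
W=cloud(c).reshape(-1,3);Q=(W-s['tool_pos'])@M
Q=Q[np.isfinite(Q[:,0])&(np.abs(Q[:,0])<.08)&(Q[:,2]<-.0)&(abs(Q[:,1])<.12)]
for z in np.arange(-.14,0,.02):
    k=Q[(Q[:,2]>=z)&(Q[:,2]<z+.02)]
    if len(k): print(round(z,2),len(k),k.min(0).round(3),k.max(0).round(3))
# torch position from wrist
P=W[(W[:,2]>.006)&(W[:,2]<.028)&(abs(W[:,0]-.489)<.05)&(abs(W[:,1]+.209)<.05)]
from scipy.optimize import least_squares
f=least_squares(lambda c:np.hypot(*(P[:,:2]-c).T)-.027,[.489,-.2],loss='soft_l1',f_scale=.002);print('torch',len(P),f.x.round(4),np.abs(f.fun).mean().round(4))
```

```text
cam in tool [ 0.081  0.    -0.16 ] world [ 0.53  -0.316  0.232]
-0.12 29314 [ 0.021 -0.063 -0.115] [ 0.029  0.063 -0.1  ]
-0.1 34712 [ 0.009 -0.08  -0.1  ] [ 0.041  0.08  -0.08 ]
-0.08 8268 [-0.002 -0.085 -0.08 ] [ 0.04   0.085 -0.06 ]
-0.06 905 [-0.01 -0.02 -0.06] [ 0.014  0.02  -0.04 ]
-0.04 1227 [-0.008 -0.023 -0.04 ] [ 0.014  0.022 -0.02 ]
-0.02 822 [-0.008 -0.02  -0.02 ] [ 0.014  0.02  -0.   ]
torch 858 [ 0.4888 -0.2068] 0.0002
```

Run:
```python
from h import *
from scipy.spatial.transform import Rotation as R
a=cap('scene');b=cap('top');s=state();M=R.from_quat(s['tcp_rot']).as_matrix()
W=np.vstack([cloud(a).reshape(-1,3),cloud(b).reshape(-1,3)]);W=W[np.isfinite(W[:,0])&(W[:,2]>.02)]
Q=(W-s['tool_pos'])@M
Q=Q[(abs(Q[:,0])<.15)&(abs(Q[:,1])<.14)&(Q[:,2]<.0)&(Q[:,2]>-.3)]
W2=Q@M.T+s['tool_pos'];Q=Q[np.hypot(W2[:,0]-.489,W2[:,1]+.207)>.035]
for z in np.arange(-.3,0,.02):
    k=Q[(Q[:,2]>=z)&(Q[:,2]<z+.02)]
    if len(k): print(round(z,2),len(k),np.percentile(k,[1,99],axis=0)[:,:2].round(3).tolist(),'x>.045:',(k[:,0]>.045).sum(), 'y of those', k[k[:,0]>.045][:,1].min(initial=9).round(3),k[k[:,0]>.045][:,1].max(initial=-9).round(3))
```

```text
-0.3 736 [[-0.03, -0.13], [0.051, 0.044]] x>.045: 120 y of those -0.023 0.035
-0.28 486 [[-0.024, -0.046], [0.043, 0.04]] x>.045: 0 y of those 9.0 -9.0
-0.26 553 [[-0.019, -0.035], [0.043, 0.037]] x>.045: 0 y of those 9.0 -9.0
-0.24 489 [[-0.019, -0.036], [0.04, 0.037]] x>.045: 0 y of those 9.0 -9.0
-0.22 569 [[-0.02, -0.038], [0.039, 0.039]] x>.045: 0 y of those 9.0 -9.0
-0.2 355 [[-0.016, -0.037], [0.038, 0.038]] x>.045: 0 y of those 9.0 -9.0
-0.18 822 [[-0.034, -0.051], [0.039, 0.039]] x>.045: 0 y of those 9.0 -9.0
-0.16 266 [[-0.024, -0.051], [0.037, 0.02]] x>.045: 0 y of those 9.0 -9.0
-0.14 504 [[-0.021, -0.051], [0.028, 0.02]] x>.045: 0 y of those 9.0 -9.0
-0.12 2000 [[-0.035, -0.095], [0.039, 0.096]] x>.045: 0 y of those 9.0 -9.0
-0.1 1095 [[-0.032, -0.093], [0.04, 0.094]] x>.045: 0 y of those 9.0 -9.0
-0.08 394 [[-0.034, -0.088], [0.041, 0.088]] x>.045: 0 y of those 9.0 -9.0
-0.06 109 [[-0.008, -0.026], [0.014, 0.03]] x>.045: 0 y of those 9.0 -9.0
-0.04 170 [[-0.01, -0.022], [0.015, 0.024]] x>.045: 0 y of those 9.0 -9.0
-0.02 193 [[-0.011, -0.021], [0.014, 0.021]] x>.045: 0 y of those 9.0 -9.0
```

No camera body shows in the clouds, and the body clears the barrel by about 9 mm at contact. Descend and approach.

Emit:
jog_arm:
  steps:
    - [0.25,1.1,0.4,2.7,0]
    - [0.25,1.1,0.4,2.6,0]
    - [0.25,0,0,0,0]

```text
t: 9.25
tool_pos: [0.4848, -0.2881, 0.0185]
tcp_rot: [0.714, 0.663, 0.054, -0.218]
wrist_force: [0.2, 0.2, 0.5]
width: 0.0217
grip_force: 0.0
```

```bash
python3 to.py .487 -.25 .017 .515 .14 .017
```

```text
t 9.25 q [ 1.28  1.17 -1.27  1.62  0.73  1.42 -0.19] p [ 0.4848 -0.2881  0.0185] F [0.2 0.2 0.5]
x [0.116 0.923 0.366] y [ 0.97  -0.026 -0.241] z [-0.213  0.383 -0.899]
to [ 0.487 -0.25   0.017] cm [3.49 0.15 1.55]
to [0.515 0.14  0.017] cm [36.34  1.7  14.34]
```

Emit:
jog_arm:
  steps:
    - [0.25,1.2,0.05,0.52,0]
    - [0.25,1.2,0.05,0.52,0]
    - [0.25,1.1,0.05,0.5,0]

```text
t: 9.55
tool_pos: [0.4893, -0.2509, 0.0189]
tcp_rot: [0.716, 0.662, 0.055, -0.216]
wrist_force: [0.1, 0.6, 0.4]
width: 0.0218
grip_force: 0.0
```

Emit:
jog_arm:
  steps:
    - [0.25,0.5,0.02,0.2,0]
    - [0.25,0.5,0.02,0.2,0]
    - [0.25,0.5,0.02,0.2,0]
    - [0.25,0.7,0.03,0.28,0]
    - [0.25,0.9,0.04,0.36,0]

```text
t: 10.05
tool_pos: [0.4912, -0.2201, 0.0175]
tcp_rot: [0.717, 0.661, 0.054, -0.216]
wrist_force: [-0.3, -4.7, 2.4]
width: 0.0219
grip_force: 2.0
```

```bash
cat > look.py <<'E'
from h import *
from scipy.optimize import least_squares
c=cap('wrist');s=state();p=s['tool_pos']
W=cloud(c).reshape(-1,3)
def fit(z0,z1,r):
    P=W[(W[:,2]>z0)&(W[:,2]<z1)&(abs(W[:,0]-p[0])<.045)&(W[:,1]-p[1]>.012)&(W[:,1]-p[1]<.08)]
    if len(P)<20: return print(z0,'few')
    f=least_squares(lambda c:np.hypot(*(P[:,:2]-c).T)-r,[p[0],p[1]+.04],loss='soft_l1',f_scale=.001);print('torch',z0,len(P),f.x.round(4),'rel',(f.x-p[:2]).round(4),np.abs(f.fun).mean().round(4))
fit(.012,.028,.027);fit(.07,.14,.017)
E
python3 look.py; python3 to.py .515 .14 .017
```

```text
torch 0.012 158 [ 0.4931 -0.187 ] rel [0.002  0.0304] 0.0002
torch 0.07 9732 [ 0.4933 -0.1871] rel [0.0022 0.0303] 0.0004
t 10.1 q [ 1.23  1.15 -1.28  1.72  0.72  1.34 -0.31] p [ 0.4911 -0.2174  0.0179] F [0.5 0.  1.7]
x [0.117 0.924 0.365] y [ 0.971 -0.029 -0.238] z [-0.209  0.382 -0.9  ]
to [0.515 0.14  0.017] cm [33.26  1.29 13.23]
```

The torch is upright and moving with the tip. Keep pushing.

Emit:
jog_arm:
  steps:
    - [0.25,1.12,0.03,0.445,0]
    - [0.25,1.12,0.03,0.445,0]
    - [0.25,1.12,0.03,0.445,0]
    - [0.25,1.12,0.03,0.445,0]
    - [0.25,1.12,0.03,0.445,0]

```text
t: 10.6
tool_pos: [0.4941, -0.1567, 0.0174]
tcp_rot: [0.715, 0.662, 0.054, -0.217]
wrist_force: [0.0, -2.8, 1.0]
width: 0.0216
grip_force: 1.5
```

Emit:
jog_arm:
  steps:
    - [0.25,1.12,0.03,0.445,0]
    - [0.25,1.12,0.03,0.445,0]
    - [0.25,1.12,0.03,0.445,0]
    - [0.25,1.12,0.03,0.445,0]
    - [0.25,0.7,0.03,0.28,0]

```text
t: 11.1
tool_pos: [0.4973, -0.1006, 0.0176]
tcp_rot: [0.715, 0.662, 0.054, -0.217]
wrist_force: [-0.0, -1.6, -0.9]
width: 0.0218
grip_force: 1.1
```

```bash
python3 look.py; python3 to.py .512 .145 .0175
```

```text
torch 0.012 179 [ 0.4992 -0.0673] rel [0.002  0.0322] 0.0002
torch 0.07 9847 [ 0.4994 -0.0673] rel [0.0022 0.0322] 0.0004
t 11.15 q [ 1.1   1.12 -1.29  1.83  0.7   1.21 -0.5 ] p [ 0.4972 -0.0995  0.0179] F [-0.3  0.4  0.9]
x [0.115 0.923 0.367] y [ 0.971 -0.026 -0.238] z [-0.21   0.383 -0.899]
to [0.512  0.145  0.0175] cm [22.73  0.81  9.09]
```

Emit:
jog_arm:
  steps:
    - [0.25,1.12,0.03,0.445,0]
    - [0.25,1.12,0.03,0.445,0]
    - [0.25,1.12,0.03,0.445,0]
    - [0.25,1.12,0.03,0.445,0]
    - [0.25,1.12,0.03,0.445,0]

```text
t: 11.65
tool_pos: [0.5007, -0.0409, 0.0176]
tcp_rot: [0.715, 0.662, 0.054, -0.217]
wrist_force: [0.1, -1.0, -1.4]
width: 0.0218
grip_force: 1.1
```

Emit:
jog_arm:
  steps:
    - [0.25,1.12,0.03,0.445,0]
    - [0.25,1.12,0.03,0.445,0]
    - [0.25,1.12,0.03,0.445,0]
    - [0.25,0.9,0.03,0.36,0]
    - [0.25,0.6,0.03,0.24,0]

```text
t: 12.15
tool_pos: [0.5039, 0.0113, 0.0177]
tcp_rot: [0.715, 0.662, 0.054, -0.217]
wrist_force: [0.4, -1.7, -1.7]
width: 0.0221
grip_force: 1.1
```

```bash
python3 look.py; python3 to.py .512 .145 .0175
python3 - <<'E'
from h import *
a=cap('wrist','w3.png');b=cap('scene','s3.png');np.save('w3.npy',cloud(a))
cv2.imwrite('pics/v3.png',np.hstack([cv2.resize(a['img'],(440,330)),cv2.resize(b['img'][130:330,180:400],(363,330))])[:,:800])
E
```

```text
torch 0.012 178 [0.5057 0.0446] rel [0.0019 0.0323] 0.0002
torch 0.07 9936 [0.506  0.0451] rel [0.0022 0.0329] 0.0004
t 12.2 q [ 0.94  1.1  -1.29  1.89  0.69  1.09 -0.68] p [0.5038 0.0122 0.018 ] F [ 0.3 -0.   0.3]
x [0.116 0.923 0.366] y [ 0.971 -0.027 -0.238] z [-0.21   0.383 -0.9  ]
to [0.512  0.145  0.0175] cm [12.34  0.45  4.96]
```

View pics/v3.png

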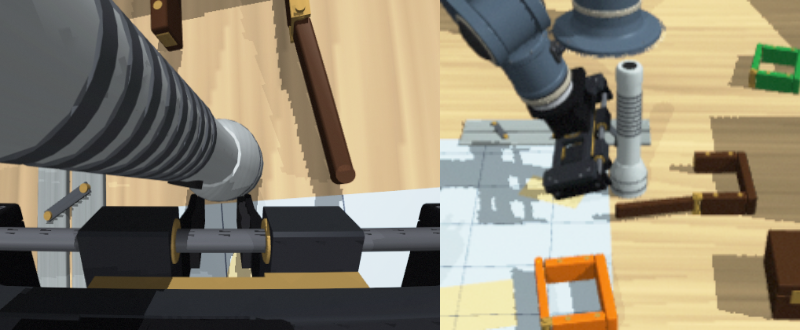

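The torch stands upright on the fingertips, the gate is clear to its right, and the bay mouth is ahead. I'll measure the rail ends in this view.

Run:
```python
from h import *
W=np.load('w3.npy').reshape(-1,3)
for n,a in dict(near=(.44,.49,.12,.2),far=(.54,.59,.13,.2),gate=(.53,.62,.0,.12)).items():
    P=W[(W[:,2]>.02)&(W[:,2]<.036)&(W[:,0]>a[0])&(W[:,0]<a[1])&(W[:,1]>a[2])&(W[:,1]<a[3])]
    if len(P): print(n,len(P),np.percentile(P,[1,50,99],axis=0).round(4).tolist())
```

```text
near 1405 [[0.4583, 0.1419, 0.0205], [0.4669, 0.1515, 0.0317], [0.4719, 0.1697, 0.0338]]
far 867 [[0.5557, 0.1303, 0.0206], [0.5622, 0.1368, 0.0316], [0.5689, 0.1483, 0.0355]]
gate 5286 [[0.5305, 0.0293, 0.0208], [0.5738, 0.0687, 0.0283], [0.5858, 0.119, 0.0336]]
```

Emit:
jog_arm:
  steps:
    - [0.25,1.0,0.04,0.4,0]
    - [0.25,1.0,0.04,0.4,0]
    - [0.25,1.0,0.04,0.4,0]
    - [0.25,1.0,0.04,0.4,0]
    - [0.25,1.0,0.04,0.4,0]

```text
t: 12.8
tool_pos: [0.5075, 0.0651, 0.0174]
tcp_rot: [0.715, 0.662, 0.054, -0.217]
wrist_force: [-0.6, -2.1, -0.6]
width: 0.0214
grip_force: 1.2
```

Emit:
jog_arm:
  steps:
    - [0.25,1.0,0.04,0.4,0]
    - [0.25,1.0,0.04,0.4,0]
    - [0.25,1.0,0.04,0.4,0]
    - [0.25,0.8,0.04,0.32,0]
    - [0.25,0.6,0.04,0.24,0]

```text
t: 13.3
tool_pos: [0.5109, 0.1122, 0.0172]
tcp_rot: [0.715, 0.662, 0.054, -0.217]
wrist_force: [-0.3, -2.5, 0.2]
width: 0.0216
grip_force: 1.6
```

```bash
python3 look.py; python3 to.py .512 .143 .0175
```

```text
torch 0.012 207 [0.5135 0.147 ] rel [0.0026 0.0338] 0.0042
torch 0.07 10023 [0.5129 0.1453] rel [0.002  0.0321] 0.0004
t 13.35 q [ 0.76  1.09 -1.28  1.9   0.69  1.   -0.83] p [0.5109 0.1132 0.0175] F [-0.4 -1.4 -0.2]
x [0.116 0.923 0.366] y [ 0.971 -0.028 -0.238] z [-0.21   0.383 -0.9  ]
to [0.512  0.143  0.0175] cm [2.76 0.03 1.12]
```

Emit:
jog_arm:
  steps:
    - [0.25,0.6,0,0.24,0]
    - [0.25,0.6,0,0.24,0]
    - [0.25,0.5,0,0.2,0]
    - [0.25,0.4,0,0.16,0]
    - [0.25,0.3,0,0.12,0]

```text
t: 13.85
tool_pos: [0.5118, 0.1375, 0.0172]
tcp_rot: [0.715, 0.662, 0.054, -0.217]
wrist_force: [-0.1, -3.2, 0.1]
width: 0.022
grip_force: 1.5
```

Emit:
jog_arm:
  steps:
    - [0.25,0.2,0,0.08,0]
    - [0.25,0.2,0,0.08,0]
    - [0.25,0.1,0,0.04,0]

```text
t: 14.15
tool_pos: [0.512, 0.1426, 0.0173]
tcp_rot: [0.715, 0.662, 0.054, -0.217]
wrist_force: [-0.5, -2.0, 0.6]
width: 0.022
grip_force: 1.4
```

```bash
python3 look.py; python3 to.py .512 .143 .0175
```

```text
torch 0.012 1077 [0.5202 0.1821] rel [0.0083 0.0394] 0.008
torch 0.07 9997 [0.5141 0.1757] rel [0.0021 0.033 ] 0.0004
t 14.2 q [ 0.71  1.08 -1.27  1.9   0.7   0.98 -0.88] p [0.512  0.1427 0.0173] F [-0.6 -2.  -1. ]
x [0.117 0.923 0.365] y [ 0.971 -0.029 -0.238] z [-0.209  0.383 -0.9  ]
to [0.512  0.143  0.0175] cm [ 0.03 -0.   -0.01]
```

Emit:
jog_arm:
  steps:
    - [0.25,0.1,0,0.04,0]
    - [0.25,0.1,0,0.04,0]
    - [0.25,0,0,0,0]

```text
t: 14.5
tool_pos: [0.5121, 0.1448, 0.0173]
tcp_rot: [0.715, 0.662, 0.055, -0.217]
wrist_force: [-0.3, -2.2, 0.8]
width: 0.0215
grip_force: 1.1
```

Emit:
jog_arm:
  steps:
    - [0.25,0.1,0,0.04,0]
    - [0.25,0.1,0,0.04,0]
    - [0.25,0,0,0,0]

```text
t: 14.8
tool_pos: [0.5122, 0.1467, 0.0173]
tcp_rot: [0.715, 0.662, 0.054, -0.217]
wrist_force: [-0.9, -2.4, 0.5]
width: 0.0219
grip_force: 1.6
```

```bash
python3 look.py
```

```text
torch 0.012 842 [0.517  0.1851] rel [0.0048 0.0384] 0.0089
torch 0.07 9935 [0.5143 0.1797] rel [0.0021 0.033 ] 0.0004
```

Run:
```python
from h import *
for n in('wrist','scene'):
    c=cap(n,n+'4.png');W=cloud(c).reshape(-1,3)
    P=W[(W[:,2]>.026)&(W[:,2]<.036)&(W[:,0]>.478)&(W[:,0]<.55)&(W[:,1]>.19)&(W[:,1]<.24)]
    print(n,len(P))
    for x in(.478,.49,.50,.52,.53,.54):
        k=P[(P[:,0]>x)&(P[:,0]<x+.01)]
        if len(k)>5: print(x,np.percentile(k[:,1],[2,98]).round(4))
a=cv2.imread('pics/wrist4.png');b=cv2.imread('pics/scene4.png')
cv2.imwrite('pics/v4.png',np.hstack([cv2.resize(a,(440,330)),cv2.resize(b[130:290,270:440],(350,330))]))
```

```text
wrist 2528
0.5 [0.212  0.2196]
0.52 [0.2009 0.2198]
0.53 [0.1911 0.22  ]
0.54 [0.2074 0.2206]
scene 130
0.478 [0.2051 0.2175]
0.49 [0.2063 0.2174]
0.5 [0.2054 0.2173]
0.52 [0.2006 0.2187]
0.53 [0.1915 0.2184]
0.54 [0.1901 0.2196]
```

View pics/v4.png

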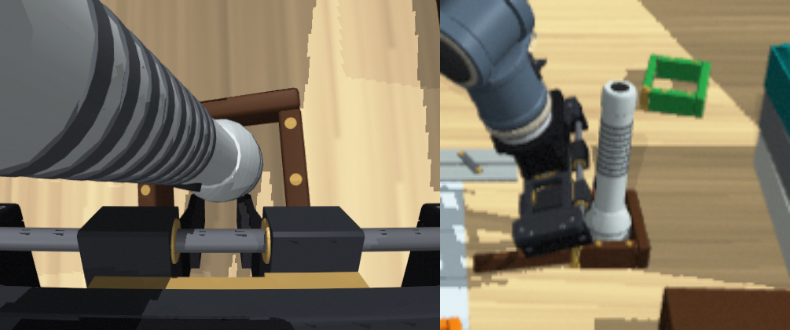

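The torch is inside the bay and essentially at the back rail. I'll push gently until the force rises.

Emit:
jog_arm:
  steps:
    - [0.25,0.1,0,0.04,0]
    - [0.25,0.1,0,0.04,0]
    - [0.25,0,0,0,0]

```text
t: 15.25
tool_pos: [0.5122, 0.1472, 0.0171]
tcp_rot: [0.716, 0.662, 0.053, -0.216]
wrist_force: [-0.5, -8.0, 4.6]
width: 0.0222
grip_force: 4.2
```

Contact at 8 N, so the torch is seated. Retreat straight back, closing the fingers once clear.

Emit:
jog_arm:
  steps:
    - [0.25,-0.5,0,-0.2,0]
    - [0.25,-1,0,-0.4,0]
    - [0.25,-2.5,0,-1.0,0]
    - [0,-2.5,0,-1.1,0]
    - [0,-3,0,-1.3,0]

```text
t: 15.75
tool_pos: [0.5092, 0.0459, 0.019]
tcp_rot: [0.715, 0.663, 0.055, -0.218]
wrist_force: [1.3, 0.6, -0.8]
width: 0.0125
grip_force: 0.0
```

Emit:
jog_arm:
  steps:
    - [0,-3,0,-1.5,0]
    - [0,-3,0,-2,0]
    - [0,-2,0,-2,0]

```text
t: 16.05
tool_pos: [0.5112, -0.0514, 0.0385]
tcp_rot: [0.716, 0.661, 0.055, -0.218]
wrist_force: [-0.5, 0.2, 0.7]
width: 0.0011
grip_force: 0.0
```

```bash
python3 to.py .64 -.03 .055 .62 .05 .045 .61 .053 .021
```

```text
t 16.05 q [ 1.03  1.09 -1.3   1.83  0.66  1.18 -0.56] p [ 0.5112 -0.0514  0.0385] F [-0.5  0.2  0.7]
x [0.12  0.923 0.366] y [ 0.97  -0.031 -0.239] z [-0.209  0.384 -0.899]
to [ 0.64  -0.03   0.055] cm [ 4.12 12.03 -3.36]
to [0.62  0.05  0.045] cm [ 6.78 -1.95  4.39]
to [0.61  0.053 0.021] cm [-0.72 -0.41  2.48]
```

Emit:
jog_arm:
  steps:
    - [0,1.0,3,-0.8,0]
    - [0,1.0,3,-0.8,0]
    - [0,1.0,3,-0.9,0]
    - [0,1.1,3,-0.9,0]

```text
t: 16.45
tool_pos: [0.6412, -0.0278, 0.056]
tcp_rot: [0.715, 0.662, 0.055, -0.217]
wrist_force: [1.5, 0.3, -0.0]
width: 0.0005
grip_force: 0.0
```

Emit:
jog_arm:
  steps:
    - [0,2.3,-0.6,1.5,0]
    - [0,2.3,-0.6,1.5,0]
    - [0,2.2,-0.7,1.4,0]
    - [0,-0.4,-0.2,1.2,0]
    - [0,-0.3,-0.2,1.2,0]

```text
t: 16.95
tool_pos: [0.6104, 0.0554, 0.0217]
tcp_rot: [0.715, 0.662, 0.055, -0.217]
wrist_force: [1.0, -0.0, 0.0]
width: 0.0007
grip_force: 0.0
```

```bash
python3 to.py .61 .053 .021
python3 - <<'E'
from h import *
a=cap('wrist','w5.png');b=cap('scene','s5.png');W=cloud(b).reshape(-1,3)
cv2.imwrite('pics/v5.png',np.hstack([cv2.resize(a['img'],(440,330)),cv2.resize(b['img'][130:340,220:440],(346,330))]))
from scipy.optimize import least_squares
for r,z0,z1 in((.017,.07,.14),(.027,.034,.03)):
    P=W[(W[:,2]>z0)&(W[:,2]<z1)&(abs(W[:,0]-.514)<.04)&(abs(W[:,1]-.178)<.04)]
    if len(P)>10:
        f=least_squares(lambda c:np.hypot(*(P[:,:2]-c).T)-r,[.51,.178],loss='soft_l1',f_scale=.001);print('torch',len(P),f.x.round(4))
E
```

```text
t 16.95 q [ 0.74  1.15 -1.25  1.64  0.67  1.17 -0.66] p [0.6104 0.0554 0.0217] F [ 1. -0.  0.]
x [0.117 0.923 0.365] y [ 0.971 -0.029 -0.238] z [-0.209  0.383 -0.9  ]
to [0.61  0.053 0.021] cm [-0.25 -0.01 -0.02]
torch 400 [0.5142 0.1784]
```

View pics/v5.png

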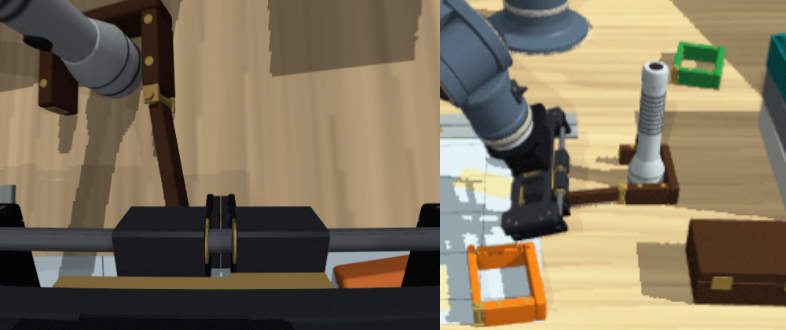

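The torch is upright at home, and the fingers are on the gate's outer side. Now swing it shut along the arc.

Emit:
jog_arm:
  steps:
    - [0,-0.15,-0.95,0.19,0]
    - [0,-0.15,-0.95,0.19,0]
    - [0,-0.15,-0.95,0.19,0]
    - [0,-0.15,-0.95,0.19,0]
    - [0,-0.15,-0.95,0.19,0]

```text
t: 17.55
tool_pos: [0.5609, 0.0533, 0.0228]
tcp_rot: [0.715, 0.662, 0.055, -0.217]
wrist_force: [0.7, 0.0, 0.4]
width: 0.0005
grip_force: 0.3
```

Emit:
jog_arm:
  steps:
    - [0,0.06,-1.0,0.29,0]
    - [0,0.06,-1.0,0.29,0]
    - [0,0.06,-1.0,0.29,0]
    - [0,0.51,-0.89,0.44,0]
    - [0,0.51,-0.89,0.44,0]

```text
t: 18.05
tool_pos: [0.512, 0.0731, 0.0226]
tcp_rot: [0.715, 0.662, 0.054, -0.217]
wrist_force: [0.8, -1.1, 0.8]
width: 0.0008
grip_force: 0.6
```

```bash
python3 to.py .503 .079 .0215 .489 .101 .0215 .483 .117 .0215
```

```text
t 18.05 q [ 0.83  1.07 -1.28  1.89  0.67  1.04 -0.76] p [0.512  0.0731 0.0226] F [ 0.8 -1.1  0.8]
x [0.118 0.924 0.365] y [ 0.971 -0.029 -0.238] z [-0.21   0.382 -0.9  ]
to [0.503  0.079  0.0215] cm [ 0.4  -0.87  0.51]
to [0.489  0.101  0.0215] cm [ 1.87 -1.42  1.13]
to [0.483  0.117  0.0215] cm [ 1.41 -0.63  0.74]
```

Emit:
jog_arm:
  steps:
    - [0,0.4,-0.87,0.5,0]
    - [0,0.93,-0.71,0.57,0]
    - [0,0.93,-0.71,0.57,0]
    - [0,0.7,-0.3,0.37,0]
    - [0,0.7,-0.3,0.37,0]

```text
t: 18.55
tool_pos: [0.4835, 0.117, 0.0209]
tcp_rot: [0.715, 0.662, 0.054, -0.217]
wrist_force: [-0.4, -0.3, -1.0]
width: 0.0004
grip_force: 0.3
```

Emit:
jog_arm:
  steps:
    - [0,0.2,0,0.08,0]
    - [0,0.2,0,0.08,0]
    - [0,0,0,0,0]

```text
t: 18.85
tool_pos: [0.4838, 0.1202, 0.0209]
tcp_rot: [0.715, 0.662, 0.053, -0.217]
wrist_force: [-0.6, -1.9, 0.3]
width: 0.0002
grip_force: 0.8
```

Emit:
jog_arm:
  steps:
    - [0,0.2,0,0.08,0]
    - [0,0.1,0,0.04,0]
    - [0,0,0,0,0]

```text
t: 19.15
tool_pos: [0.4839, 0.1211, 0.0205]
tcp_rot: [0.716, 0.662, 0.052, -0.216]
wrist_force: [-2.6, -8.5, 4.2]
width: 0.0001
grip_force: 4.5
```

Emit:
jog_arm:
  steps:
    - [0,0.1,0,0.04,0]
    - [0,0.1,0,0.04,0]
    - [0,0,0,0,0]

```text
t: 19.45
tool_pos: [0.4839, 0.1215, 0.0203]
tcp_rot: [0.716, 0.662, 0.05, -0.215]
wrist_force: [-4.0, -14.4, 7.7]
width: 0.0004
grip_force: 7.2
```

The gate is hard against its stop at 14 N. Back off straight and check.

Emit:
jog_arm:
  steps:
    - [0,-0.5,0,-0.2,0]
    - [0,-1.0,0,-0.4,0]
    - [0,-2.5,0,-1.2,0]
    - [0,-3,0,-2,0]
    - [0,-3,0,-2,0]

```text
t: 19.95
tool_pos: [0.4852, 0.0105, 0.0373]
tcp_rot: [0.715, 0.662, 0.055, -0.217]
wrist_force: [0.9, 0.2, 0.9]
width: 0.0005
grip_force: 0.0
```

Emit:
jog_arm:
  steps:
    - [0,-3,0,-3,0]
    - [0,-3,0,-3,0]
    - [0,0,0,0,0]
    - [0,0,0,0,0]

```text
t: 20.35
tool_pos: [0.491, -0.0678, 0.0693]
tcp_rot: [0.716, 0.661, 0.056, -0.217]
wrist_force: [-0.1, 0.6, -0.4]
width: 0.0003
grip_force: 0.0
```

```bash
python3 to.py
python3 - <<'E'
from h import *
from scipy.optimize import least_squares
t=cap('top','t6.png');b=cap('scene','s6.png');W=cloud(b).reshape(-1,3);V=cloud(t).reshape(-1,3)
P=W[(W[:,2]>.07)&(W[:,2]<.14)&(abs(W[:,0]-.514)<.04)&(abs(W[:,1]-.178)<.04)]
print('torch',least_squares(lambda c:np.hypot(*(P[:,:2]-c).T)-.017,[.51,.178],loss='soft_l1',f_scale=.001).x.round(4))
for n,Q in(('top',V),('scene',W)):
    G=Q[(Q[:,0]>.44)&(Q[:,0]<.545)&(Q[:,1]>.10)&(Q[:,1]<.149)&(Q[:,2]>.018)&(Q[:,2]<.031)][:,:2]
    v=cv2.fitLine(G.astype(np.float32),cv2.DIST_HUBER,0,.01,.01).ravel();print(n,len(G),v.round(4))
cv2.imwrite('pics/v6.png',np.hstack([cv2.resize(t['img'][60:270,150:410],(400,323)),cv2.resize(b['img'][150:330,250:470],(395,323))]))
E
```

```text
t 20.35 q [ 1.09  1.02 -1.32  1.86  0.6   1.2  -0.52] p [ 0.491  -0.0678  0.0693] F [-0.1  0.6 -0.4]
x [0.12  0.923 0.366] y [ 0.971 -0.033 -0.237] z [-0.207  0.384 -0.9  ]
torch [0.5141 0.1784]
top 146 [ 0.9999 -0.0135  0.494   0.1345]
scene 124 [ 0.9996 -0.0268  0.4976  0.1363]
```

View pics/v6.png

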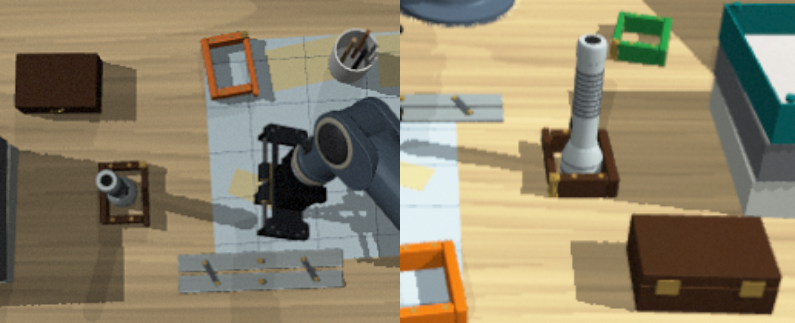

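The torch stands upright at home, the gate lies flat across the mouth, and the cup, box and rule are where they were. Nothing is touching the robot, so I'm handing in.

```bash
python3 -c "
from bench import job
print(job.job_done())"
```

```text
the job is handed in; nothing more can be done
None
```

The torch stands upright against the bay's back rail and the gate is fully shut across the mouth. The cup, box and rule look unmoved in the final pictures, and the job is handed in at about 20 s.

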